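Vacuum-seal the arepa tub

ROBOT

A 7-joint arm with a two-finger parallel gripper is mounted at the origin on the work surface. World frame = base frame: x ahead of the robot, y to its left, z up, the work surface at z = 0. Lengths are in mm, angles in rad, forces in N, time in s.
With the tool pointing down it reaches from about 400 to 925 mm from the base axis. Payload 5.6 kg.
Tool frame: the origin (TCP) lies midway between the tips of the shut fingers; the grasp point (between the pads) lies behind it (pinch_z is the z of the grasp point in the tool frame, in mm); z points along the fingers, y is the direction in which the jaws open and shut (so a half turn about z gives the same grasp; the last joint's range is limited). The gripper opens to 85 mm and grips with 20 to 120 N. Pads are 22 mm wide; open, the fingers measure 114 mm over their backs; the gripper's body (76 mm by 85 mm) begins 54 mm behind the grasp point. The pads swing forward as they close: fully open they stand 13 mm farther back than shut.
Start: joints at [1.241, 0.468, -0.012, 1.603, 0.006, 1.071, -0.056], TCP at [183.833, -623.469, 231.29] pointing down, gripper open.
Joint ranges: [-2.53, 2.53], [-0.31, 2.02], [-1.57, 1.55], [0.28, 2.44], [-1.29, 4.43], [0.15, 1.84], [-2.92, 2.92]. Speed limits (rad/s): [2.57, 2.57, 3.14, 3.14, 3.14, 3.14, 3.14].

INTERFACE

Orientations are given as a unit quaternion [x, y, z, w].
In Python, from workcell import * gives the robot as it stands.
- The arm moves only by the tool send_rows, never from a script. Its argument "moves" is a list of rows, each an object of numbers: "tx", "ty", "tz": the shift along the tool's x, y, z in cm; "rx", "ry", "rz": the turn, a rotation vector about the tool's x, y, z in degrees. A call has 1 to 8 rows; each row is the pose to reach, as a shift and turn from the pose commanded when the call began, along the tool's axes at that moment; what a row does not reach only later rows make up. A row lasts 1/12 s, in which the tool goes at most 41.7 mm and 7.16 degrees, less where a joint would pass 70% of its speed; a pose out of reach is approached as far as the arm can. A call with a gripper value outside its range is refused whole. "grip" is the closure in counts, from 0 (fully open) to 255 (shut), set as the call begins (left out, the last holds). The fingers move at their own pace and stop on an object; the grip force is fixed at half the most. Time passes only in rows, so rows that repeat a pose let the fingers close. It gives the time, the measured TCP pose, the force and the opening at its end, in the units of the state.
- read_state(): the state, without advancing time (a new reading comes with each control period).
- get_image(name): name is "scene" or "top" or "wrist"; returns the picture (480x640x3 uint8, red, green, blue); there is no depth.
- camera_model(name): a dict with "vertical_fov" (degrees; the focal length in pixels is half the picture's height over the tangent of half this angle, whatever the lens; pixels are square), "cx", "cy" (the principal point, pixels), "eye" and "attitude" of the camera in the world. Camera axes: x right, y down, z forward; pixel columns grow to the right and rows downward; lengths in mm; the calibration is good to about 2 mm. A picture is of the moment at which its call begins: read the wrist's pose just before it. camera_model takes no time and is no camera call; for the wrist camera it gives the pose at the moment of the call.
- job_done(): hands the job in, once; it reports no verdict.
The state is a dict: "t": time; "joint_positions": joint angles; "qd": joint speeds; "joint_efforts": joint torques, N m; "tcp_pos": TCP position; "tcp_rot": TCP orientation; "contact_force": force on the tool from outside, world axes, zero at the start; "wrist_torque": the same for the moment, N m; "gripper_width": finger opening in mm.
Only numpy, scipy, OpenCV 4.12 (cv2) and the standard library are available. Lean on these libraries where they do the work, as an engineer would, in place of code of your own. Each camera call takes 0.05 s, during which the arm holds its last target. There are 200 camera calls.

TASK

Put the tub of arepas under vacuum: press the blue lid's rim fully home at all four white dots, then swing the suction arm by its orange knob until the nozzle is over the valve in the middle of the lid. Tip the control box's stick well over towards the green dot, never towards the red one, hold it there for at least two seconds, and let it spring back upright; then swing the suction arm back clear of the lid. Leave everything else on the counter where it is.

Things in the scene. Friction and masses are not known exactly. Their poses are not given: they have to be found in the camera images.
- station: Fixed vacuum station: white foot 170 mm wide, 15 mm high; clear round tub of arepas, round blue lid 150 mm wide whose fixed middle (88 mm, white valve at its centre) has its top at 90 mm. Origin: on the worktop under the lid's centre, z up; y points to a white column (36 mm wide, top at 115 mm) 125 mm from the lid's centre.
- rim_a (a joint): How far the lid's rim quarter in the station's +x +y direction is pressed down, m: 0 proud (its top 96 mm above the worktop), 0.006 fully home on a hard stop, flush with the lid's middle (90 mm). At the start each quarter is up to 1.5 mm down. A gasket holds it: it takes about 6 N straight down to move and stays where it is left.
- pad_a (a point): White dot (16 mm) on top of the rim quarter of joint rim_a, the point to press, 62 mm from the lid's centre; lies in the top surface and moves with it.
- rim_b (a joint): How far the lid's rim quarter in the station's -x +y direction is pressed down, m: 0 proud (its top 96 mm above the worktop), 0.006 fully home on a hard stop, flush with the lid's middle (90 mm). At the start each quarter is up to 1.5 mm down. A gasket holds it: it takes about 6 N straight down to move and stays where it is left.
- pad_b (a point): White dot (16 mm) on top of the rim quarter of joint rim_b, the point to press, 62 mm from the lid's centre; lies in the top surface and moves with it.
- rim_c (a joint): How far the lid's rim quarter in the station's -x -y direction is pressed down, m: 0 proud (its top 96 mm above the worktop), 0.006 fully home on a hard stop, flush with the lid's middle (90 mm). At the start each quarter is up to 1.5 mm down. A gasket holds it: it takes about 6 N straight down to move and stays where it is left.
- pad_c (a point): White dot (16 mm) on top of the rim quarter of joint rim_c, the point to press, 62 mm from the lid's centre; lies in the top surface and moves with it.
- rim_d (a joint): How far the lid's rim quarter in the station's +x -y direction is pressed down, m: 0 proud (its top 96 mm above the worktop), 0.006 fully home on a hard stop, flush with the lid's middle (90 mm). At the start each quarter is up to 1.5 mm down. A gasket holds it: it takes about 6 N straight down to move and stays where it is left.
- pad_d (a point): White dot (16 mm) on top of the rim quarter of joint rim_d, the point to press, 62 mm from the lid's centre; lies in the top surface and moves with it.
- valve (a point): Top of the valve at the lid's centre, 94 mm above the worktop.
- nozzle_swing (a joint): Angle of the grey suction arm about the vertical axis of the column, rad: 0 = against its stop with the nozzle exactly over the valve; grows counter-clockwise seen from above, up to 1.7 (stop); 1.25 to 1.45 at the start (swung aside). Light friction (about 1 N at the knob), stays where it is left.
- nozzle_knob (a point): Middle of the upright orange round knob (24 mm across, 38 mm high, from 127 to 165 mm above the worktop; this point at 146 mm) on the end of the suction arm, straight above the nozzle, 125 mm from the hinge axis. The grey arm under it (12 mm thick) has its top at 127 mm.
- nozzle_hinge (a point): Point on the arm's hinge axis at the column, 146 mm above the worktop, level with point nozzle_knob.
- control_box: White control box 110 x 110 x 50 mm, fixed. Origin: on the worktop under its centre, where the stick stands. Its y axis points from the stick to the green dot (44 mm away); a red dot lies opposite, on -y, grey dots on +x and -x.
- green_dot (a point): Centre of the green dot (16 mm) on top of the control box, 51 mm above the worktop.
- stick_ball (a point): Centre of the black ball (26 mm across) on top of the stick, a thin steel rod 10 mm across. At rest it is 125 mm above the worktop; the stick pivots in all directions about a point 75 mm below the ball's centre, 50 mm above the worktop.
- stick_green (a joint): Tilt of the stick towards the green dot, rad: 0 upright, positive towards green, negative towards red, stops at +-0.42. Spring 0.7 N m/rad (about 4 N at the ball when fully over); springs upright when let go.
- stick_side (a joint): Tilt of the stick sideways, towards the control box's +x grey dot when positive; same spring and stops.
- tumbler: Glass tumbler 68 mm across, 110 mm high, loose, origin under its centre; not to be moved.
- salt_jar: Glass jar with a red cap, 60 mm across, 85 mm high, loose, origin under its centre; not to be moved.
- spatula: Steel spatula 280 mm long lying on the worktop, loose; not to be moved.
- dispenser: Empty white plastic push dispenser 72 mm across, 169 mm high, loose, origin under its centre; not to be moved.
- plate_stack: Stack of white plates 220 mm across, 54 mm high, origin under its centre; not to be moved.
- mug: Blue mug 76 mm across, 90 mm high with a handle, loose, origin under its centre; not to be moved.

How it is judged (in metres and radians):
On the way, in this order (a step that is already met when the one before it is completed fails the run):
1. all four quarters of the lid's rim are pressed home (value of joint each of rim_a, rim_b, rim_c, rim_d above 0.0045 m), for 0.2 s.
2. the nozzle is over the valve (horizontal distance between nozzle_knob and valve below 0.015 m), for 0.2 s.
3. the stick is held over towards the green dot, with the nozzle over the valve (horizontal distance between nozzle_knob and valve below 0.015 m and value of joint stick_green above 0.22 rad and value of joint stick_side between -0.17 and 0.17 rad), for 1.7 s.
4. the stick is let go and stands upright, with the nozzle still over the valve (horizontal distance between nozzle_knob and valve below 0.015 m and value of joint stick_green between -0.1 and 0.1 rad and value of joint stick_side between -0.1 and 0.1 rad), for 0.1 s.
At the end, for the whole second after the job is handed in: All four rim quarters are down by more than 4.5 of 6 mm, the stick stands upright within 0.1 rad, the suction arm is still and its knob is more than 90 mm sideways from the valve (all of step 1 and value of joint stick_green between -0.1 and 0.1 rad and value of joint stick_side between -0.1 and 0.1 rad and horizontal distance between nozzle_knob and valve above 0.09 m and velocity of joint nozzle_swing between -0.05 and 0.05 rad/s); the robot touches nothing.
It fails at once if the stick is tipped towards the red dot (more than 0.2 rad) (value of joint stick_green below -0.2 rad).
It fails at once if another thing on the counter is moved by more than 30 mm (distance of any of tumbler, salt_jar, spatula, dispenser, plate_stack, mug from where it was at the start of the episode above 0.03 m).
It also fails if it takes over 72 s, if anything falls off the work surface, if the arm or the gripper's body presses on something with over 40 N, if the wrist force passes 120 N, or if a joint passes its speed limit or range.

## Working session

There is one attempt and no reset: what is moved stays moved. The work goes in short steps, Python scripts to look and compute and a tool call to move; the robot and the scene stay as the last step left them, time stands still between calls to the robot, and variables do not carry over. Pictures are saved under pics/ and viewed, about 8 in all and at most 12, crops included, and the job is handed in when it is done.

Besides the shell and the picture viewer there is one more tool, called after "Request:" by a JSON object that holds its "op" and its "data", one argument or row to a line. send_rows: Moves the arm, as the interface text tells. Its arguments: {"type":"object","properties":{"moves":{"type":"array","items":{"type":"object","properties":{"tx":{"type":"number"},"ty":{"type":"number"},"tz":{"type":"number"},"rx":{"type":"number"},"ry":{"type":"number"},"rz":{"type":"number"}}}},"grip":{"type":"number"}},"required":["moves"]}

```bash
mkdir -p pics
python3 - <<'E'
from workcell import *
import cv2
print(read_state())
for n in("scene","top","wrist"):
    print(n,camera_model(n)); cv2.imwrite(f"pics/{n}0.png",get_image(n)[:,:,::-1])
E
```

```text
{'t': 0.0, 'joint_positions': array([ 1.24099648,  0.4684099 , -0.01159391,  1.60363196,  0.00597906,
        1.07139967, -0.05630534]), 'qd': array([-0.00015178, -0.00073381,  0.00150783, -0.00117383,  0.00028706,
        0.00014725,  0.00045503]), 'joint_efforts': array([-2.23604238e-04, -5.32370138e+01,  2.10842461e-02, -2.51305747e+01,
        1.13950341e-02,  7.59585440e-03, -5.80540075e-06]), 'tcp_pos': array([ 183.6492617 , -622.92813564,  230.3136327 ]), 'tcp_rot': array([ 9.89741665e-01,  1.42865717e-01, -1.84555802e-04, -8.88190767e-04]), 'contact_force': array([ 0.17527582, -0.16620364, -0.51176281]), 'wrist_torque': array([-0.00720426, -0.04118242,  0.03277174]), 'gripper_width': 85.61153539133343}
scene {'vertical_fov': 51.99880775340278, 'cx': 324.0073725857844, 'cy': 239.10470582389883, 'eye': array([1173.69695468, -533.98474656, 1077.77712372]), 'attitude': array([ 0.85707727,  0.38652224, -0.13371917, -0.31327031])}
top {'vertical_fov': 43.34088383819893, 'cx': 324.12427491654097, 'cy': 244.96630107057055, 'eye': array([ 293.38107769,   17.32523019, 1596.08750382]), 'attitude': array([ 0.70792341, -0.69978864,  0.07477423, -0.05957444])}
wrist {'vertical_fov': 59.97254563950311, 'cx': 321.1640952695502, 'cy': 241.66760389470878, 'eye': array([ 247.87523483, -604.39112641,  372.46840837]), 'attitude': array([ 0.7940415 , -0.59313152, -0.08019543,  0.10612157])}
```

View pics/top0.png

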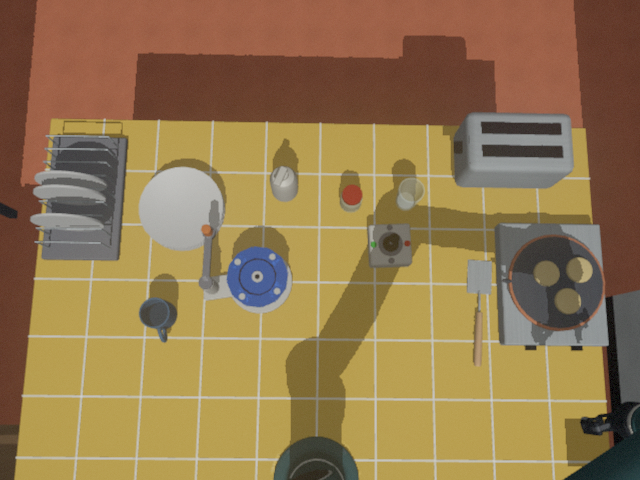

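View pics/scene0.png

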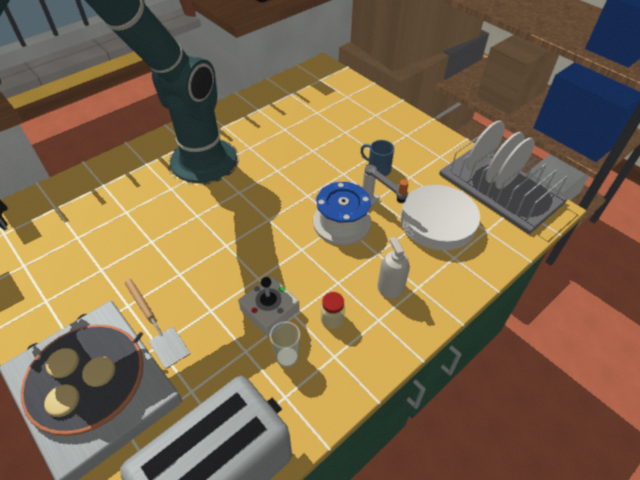

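The top view shows the lid centre at about (257,277), the column at (207,284), the knob at (207,231), the stick at (391,242), the green dot at (374,245) and the red dot at (408,243). The scene view shows the same layout. Next I'll measure with masks.

```bash
cat > h.py <<'E'
from workcell import *
import cv2, numpy as np
from scipy.spatial.transform import Rotation as R
def ray(n,uv,m=None):
    m=m or camera_model(n); f=240/np.tan(np.radians(m["vertical_fov"])/2)
    d=R.from_quat(m["attitude"]).apply([(uv[0]-m["cx"])/f,(uv[1]-m["cy"])/f,1])
    return m["eye"],d
def hit(n,uv,z,m=None):
    e,d=ray(n,uv,m); return e+d*(z-e[2])/d[2]
def tri(a,b):
    A=[];B=[]
    for e,d in(a,b):
        d=d/np.linalg.norm(d);P=np.eye(3)-np.outer(d,d);A.append(P);B.append(P@e)
    return np.linalg.lstsq(np.vstack(A),np.hstack(B),rcond=None)[0]
def blobs(im,lo,hi,box,amin=6):
    x0,y0,x1,y1=box; hsv=cv2.cvtColor(im,cv2.COLOR_RGB2HSV)
    m=cv2.inRange(hsv,np.array(lo),np.array(hi)); k=np.zeros_like(m);k[y0:y1,x0:x1]=m[y0:y1,x0:x1]
    n,l,s,c=cv2.connectedComponentsWithStats(k)
    return sorted([(int(s[i,4]),c[i].round(1).tolist(),s[i,:4].tolist()) for i in range(1,n) if s[i,4]>=amin],reverse=True)
E
python3 - <<'E'
from h import *
t=cv2.imread("pics/top0.png")[:,:,::-1].copy(); s=cv2.imread("pics/scene0.png")[:,:,::-1].copy()
def show(n,b): print(n,b[:7])
show("t lid",blobs(t,(105,120,60),(125,255,255),(215,235,300,320)))
show("t dots",blobs(t,(0,0,140),(179,90,255),(222,240,292,312),3))
show("t knob",blobs(t,(3,120,90),(16,255,255),(190,215,225,245)))
show("t green",blobs(t,(45,90,60),(85,255,255),(360,220,420,270),2))
show("t red",blobs(t,(0,120,80),(8,255,255),(395,225,415,262),2))
show("t ball",blobs(t,(0,0,0),(179,255,60),(365,220,418,270)))
show("s lid",blobs(s,(105,120,60),(125,255,255),(300,170,375,230)))
show("s knob",blobs(s,(3,120,90),(16,255,255),(390,170,412,200)))
show("s green",blobs(s,(45,90,60),(85,255,255),(240,270,300,320),2))
show("s red",blobs(s,(0,120,80),(8,255,255),(240,290,270,325),2))
show("s ball",blobs(s,(0,0,0),(179,255,60),(240,270,300,330)))
a=np.hstack([cv2.resize(t[210:320,180:320],None,fx=3.6,fy=3.6),cv2.resize(t[210:320,360:430],None,fx=3.6,fy=3.6)])
cv2.imwrite("pics/c1.png",a[:,:,::-1]); print(a.shape)
E
```

```text
t lid [(1363, [256.7, 276.5], [227, 247, 60, 59]), (744, [257.1, 276.4], [241, 260, 33, 34])]
t dots [(754, [260.1, 295.4], [222, 266, 70, 46]), (95, [256.7, 276.3], [251, 271, 13, 12]), (44, [241.5, 296.0], [238, 293, 8, 7]), (43, [237.0, 261.4], [234, 258, 7, 8]), (42, [272.0, 256.3], [269, 253, 7, 8]), (5, [231.2, 261.2], [230, 260, 3, 3])]
t knob [(87, [206.5, 229.9], [202, 225, 10, 11])]
t green [(23, [373.1, 244.2], [371, 242, 5, 6])]
t red [(23, [406.8, 243.0], [405, 241, 5, 5])]
t ball []
s lid [(1493, [343.2, 201.8], [317, 182, 54, 40])]
s knob [(123, [402.9, 186.2], [399, 179, 9, 16])]
s green [(24, [281.4, 288.7], [279, 286, 6, 6])]
s red [(23, [254.2, 309.9], [252, 308, 6, 5])]
s ball [(219, [268.0, 299.1], [259, 291, 19, 16]), (85, [265.7, 281.9], [261, 277, 10, 11])]
(396, 756, 3)
```

View pics/c1.png

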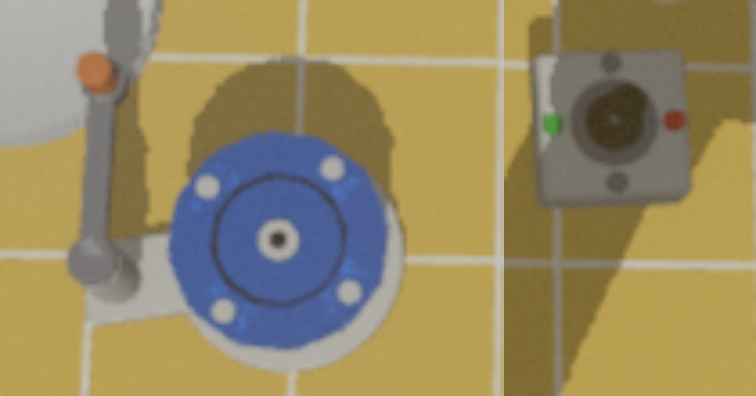

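The crop shows the four white dots at the rim, the valve at (256.7,276.3), the hinge near (206,282), green left of the stick and red right of it.

Run:
```python
from h import *
np.set_printoptions(precision=1,suppress=True)
T=lambda uv,z:hit("top",uv,z); S=lambda uv,z:hit("scene",uv,z)
v=T((256.7,276.3),94);print("valve top",v,"lid scene",S((343.2,201.8),95), "lid top",T((256.7,276.5),95))
P=[T(p,95) for p in((241.5,296.0),(237,261.4),(272,256.3),(276.7,291.1))]
c=np.mean(P,0);print("centre",c)
for p in P:print(p,np.linalg.norm((p-c)[:2]),np.degrees(np.arctan2(*(p-c)[1::-1])))
k=T((206.5,229.9),160);print("knob top",k,"scene",S((402.9,186.2),146),"tri",tri(ray("top",(206.5,229.9)),ray("scene",(402.9,186.2))))
h=T((205.8,282.3),130);print("hinge",h,"d lid",np.linalg.norm((h-c)[:2]),"d knob",np.linalg.norm((h-k)[:2]))
g,gs=T((373.1,244.2),51),S((281.4,288.7),51);r,rs=T((406.8,243),51),S((254.2,309.9),51)
print("green",g,gs,"red",r,rs,"mid",(g+r)/2,(gs+rs)/2,np.linalg.norm(g-r),"ydir",np.degrees(np.arctan2(*(g-r)[1::-1])))
print("ball scene",S((265.7,281.9),125))
s=read_state();print(R.from_quat(s["tcp_rot"]).as_matrix(),[camera_model("wrist")["eye"]-s["tcp_pos"]])
```

```text
valve top [500.8 154.2  94. ] lid scene [504.8 150.9  95. ] lid top [500.2 154.1  95. ]
centre [501.2 153.9  95. ]
[450.9 190.3  95. ] 62.089491787107434 144.083364750821
[537.7 204.6  95. ] 62.55777338237642 54.21526063399579
[551.9 117.2  95. ] 62.565054116183404 -35.81730747892193
[464.1 103.3  95. ] 62.66694672645256 -126.21968672592403
knob top [603.5 273.  160. ] scene [603.  278.2 146. ] tri [605.6 274.7 150.1]
hinge [479.6 274.  130. ] d lid 122.08392197958953 d knob 123.91343212091745
green [ 595.  -142.5   51. ] [ 594.  -142.2   51. ] red [ 599.4 -230.9   51. ] [ 598.9 -230.1   51. ] mid [ 597.2 -186.7   51. ] [ 596.4 -186.1   51. ] 88.45269194568789 ydir 92.86040112413266
ball scene [ 596.5 -186.1  125. ]
[[ 1.   0.3 -0. ]
 [ 0.3 -1.   0. ]
 [-0.  -0.  -1. ]] [array([ 64.2,  18.6, 142.1])]
```

Request:
{"op": "send_rows", "data": {
  "grip": 255,
  "moves": [
    {"tx":4,"ty":0,"tz":-3,"rz":5},
    {"tx":8,"ty":-2,"tz":-4,"rz":10},
    {"tx":11,"ty":-5,"tz":-4,"rz":16.43},
    {"tx":13,"ty":-8,"tz":-4,"rz":16.43},
    {"tx":15,"ty":-12,"tz":-4,"rz":16.43},
    {"tx":17,"ty":-15.5,"tz":-4,"rz":16.43},
    {"tx":19,"ty":-19,"tz":-4,"rz":16.43},
    {"tx":20.5,"ty":-22.5,"tz":-4,"rz":16.43}
  ]
}}

```text
validation failed for argument at $.mo...
```

Request:
{"op": "send_rows", "data": {
  "grip": 255,
  "moves": [
    {"tx":4.0,"ty":0.0,"tz":-3.0,"rx":0.0,"ry":0.0,"rz":5.0}
  ]
}}

```text
t: 0.23
tcp_pos: [206.2, -614.1, 251.0]
tcp_rot: [0.996, 0.094, -0.004, -0.004]
contact_force: [-1.6, -0.6, -0.5]
gripper_width: 75.6
```

Request:
{"op": "send_rows", "data": {
  "moves": [
    {"tx":3,"ty":-1.5,"tz":0,"rx":0,"ry":0,"rz":5},
    {"tx":6,"ty":-3.5,"tz":0,"rx":0,"ry":0,"rz":11.4},
    {"tx":9,"ty":-6,"tz":0,"rx":0,"ry":0,"rz":11.4},
    {"tx":12,"ty":-9,"tz":0,"rx":0,"ry":0,"rz":11.4},
    {"tx":15,"ty":-12,"tz":0,"rx":0,"ry":0,"rz":11.4},
    {"tx":18,"ty":-15,"tz":0,"rx":0,"ry":0,"rz":11.4},
    {"tx":20.5,"ty":-18,"tz":0,"rx":0,"ry":0,"rz":11.4},
    {"tx":22.6,"ty":-20.9,"tz":0,"rx":0,"ry":0,"rz":11.4}
  ]
}}

```text
t: 0.9
tcp_pos: [397.5, -361.5, 256.1]
tcp_rot: [1.0, 0.001, 0.0, -0.0]
contact_force: [0.5, -0.1, 0.6]
gripper_width: -0.4
```

Request:
{"op": "send_rows", "data": {
  "moves": [
    {"tx":1.5,"ty":-3.7,"tz":0,"rx":0,"ry":0,"rz":0},
    {"tx":3,"ty":-7.4,"tz":0,"rx":0,"ry":0,"rz":0},
    {"tx":4.5,"ty":-11.1,"tz":0,"rx":0,"ry":0,"rz":0},
    {"tx":6,"ty":-14.8,"tz":0,"rx":0,"ry":0,"rz":0},
    {"tx":7,"ty":-18.5,"tz":0,"rx":0,"ry":0,"rz":0},
    {"tx":7,"ty":-22.2,"tz":0,"rx":0,"ry":0,"rz":0},
    {"tx":7,"ty":-26,"tz":0,"rx":0,"ry":0,"rz":0},
    {"tx":7,"ty":-30,"tz":0,"rx":0,"ry":0,"rz":0}
  ]
}}

```text
t: 1.57
tcp_pos: [465.4, -62.9, 256.1]
tcp_rot: [1.0, -0.0, -0.0, 0.0]
contact_force: [1.2, -0.5, 0.1]
gripper_width: 0.0
```

Request:
{"op": "send_rows", "data": {
  "moves": [
    {"tx":0,"ty":-3.7,"tz":0,"rx":0,"ry":0,"rz":0},
    {"tx":0,"ty":-7.4,"tz":0,"rx":0,"ry":0,"rz":0},
    {"tx":0,"ty":-11,"tz":0,"rx":0,"ry":0,"rz":0},
    {"tx":0,"ty":-14,"tz":2,"rx":0,"ry":0,"rz":0},
    {"tx":0,"ty":-16.5,"tz":4,"rx":0,"ry":0,"rz":0},
    {"tx":0,"ty":-16.5,"tz":6,"rx":0,"ry":0,"rz":0},
    {"tx":0,"ty":-16.5,"tz":6,"rx":0,"ry":0,"rz":0},
    {"tx":0,"ty":-16.5,"tz":6,"rx":0,"ry":0,"rz":0}
  ]
}}

```text
t: 2.23
tcp_pos: [465.0, 100.2, 195.6]
tcp_rot: [1.0, 0.0, -0.001, 0.0]
contact_force: [0.4, -0.0, 0.4]
gripper_width: -0.0
```

Run:
```python
from h import *
m=camera_model("wrist");s=read_state();print(s["t"],s["tcp_pos"],s["tcp_rot"],m)
im=get_image("wrist");cv2.imwrite("pics/w1.png",im[:,:,::-1])
for z,n,b in((96,"dots",blobs(im,(0,0,150),(179,80,255),(0,0,640,480),60)),(160,"orange",blobs(im,(3,150,90),(14,255,255),(0,0,640,480),60)),(95,"blue",blobs(im,(105,120,60),(125,255,255),(0,0,640,480),200))):
    for a in b[:8]:print(n,a,hit("wrist",a[1],z,m).round(1))
```

```text
2.2333 [464.9682918  100.24779259 195.60069705] [ 9.99998994e-01  3.77457318e-04 -1.33107734e-03  3.12721755e-04] {'vertical_fov': 59.97254563950311, 'cx': 321.1640952695502, 'cy': 241.66760389470878, 'eye': array([532.19703632, 100.3561732 , 337.47869998]), 'attitude': array([ 0.70117133, -0.70023697, -0.09457091,  0.09530632])}
dots (3099, [597.8, 268.1], [495, 122, 145, 296]) [448.9 -69.7  96. ]
dots (3040, [128.9, 312.5], [0, 216, 276, 179]) [419.  221.4  96. ]
dots (1402, [228.8, 182.6], [205, 159, 48, 48]) [501.  153.6  96. ]
dots (929, [58.6, 83.2], [45, 18, 27, 131]) [554.9 243.2  96. ]
dots (692, [134.0, 117.8], [120, 103, 29, 30]) [536.9 204.3  96. ]
dots (550, [314.9, 242.8], [302, 230, 27, 26]) [464.8 103.8  96. ]
dots (541, [285.2, 91.5], [274, 76, 24, 31]) [550.8 119.9  96. ]
dots (536, [39.2, 168.6], [3, 163, 67, 15]) [508.9 262.   96. ]
blue (32026, [225.7, 168.6], [98, 40, 262, 264]) [508.9 155.2  95. ]
blue (15309, [230.2, 177.5], [156, 104, 149, 149]) [503.8 152.9  95. ]
```

View pics/w1.png

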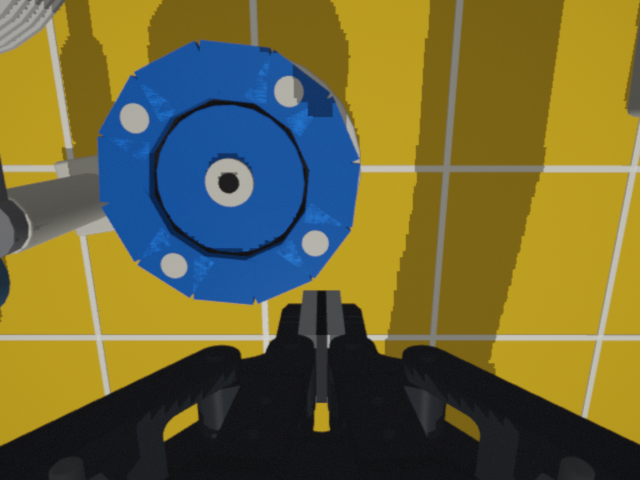

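The wrist image shows the lid's white dots at (134,118), (289,91), (315,243) and (174,265), with the valve at (229,183). These agree with the top camera to about 1 mm. I'll press pad c first.

Request:
{"op": "send_rows", "data": {
  "moves": [
    {"tx":0,"ty":-0.3,"tz":3,"rx":0,"ry":0,"rz":0},
    {"tx":0,"ty":-0.3,"tz":6.5,"rx":0,"ry":0,"rz":0},
    {"tx":0,"ty":-0.3,"tz":9.3,"rx":0,"ry":0,"rz":0},
    {"tx":0,"ty":-0.3,"tz":9.8,"rx":0,"ry":0,"rz":0},
    {"tx":0,"ty":-0.3,"tz":10.1,"rx":0,"ry":0,"rz":0},
    {"tx":0,"ty":-0.3,"tz":10.3,"rx":0,"ry":0,"rz":0},
    {"tx":0,"ty":-0.3,"tz":10.5,"rx":0,"ry":0,"rz":0},
    {"tx":0,"ty":-0.3,"tz":10.6,"rx":0,"ry":0,"rz":0}
  ]
}}

```text
t: 2.95
tcp_pos: [466.3, 102.7, 92.5]
tcp_rot: [1.0, -0.0, 0.001, 0.001]
contact_force: [-5.2, -1.8, 5.2]
gripper_width: -0.1
```

Request:
{"op": "send_rows", "data": {
  "moves": [
    {"tx":0,"ty":0,"tz":0,"rx":0,"ry":0,"rz":0},
    {"tx":0,"ty":0,"tz":0,"rx":0,"ry":0,"rz":0},
    {"tx":0,"ty":0,"tz":0.1,"rx":0,"ry":0,"rz":0},
    {"tx":0,"ty":0,"tz":0.2,"rx":0,"ry":0,"rz":0},
    {"tx":0,"ty":0,"tz":0.2,"rx":0,"ry":0,"rz":0}
  ]
}}

```text
t: 3.37
tcp_pos: [467.6, 103.6, 90.0]
tcp_rot: [1.0, -0.0, 0.002, -0.0]
contact_force: [-0.2, -1.5, 5.3]
gripper_width: -0.3
```

Request:
{"op": "send_rows", "data": {
  "moves": [
    {"tx":-0.1,"ty":0,"tz":0.1,"rx":0,"ry":0,"rz":0},
    {"tx":-0.1,"ty":0,"tz":0.2,"rx":0,"ry":0,"rz":0},
    {"tx":-0.1,"ty":0,"tz":0.2,"rx":0,"ry":0,"rz":0},
    {"tx":-0.1,"ty":0,"tz":0.2,"rx":0,"ry":0,"rz":0}
  ]
}}

```text
t: 3.7
tcp_pos: [467.6, 103.5, 89.0]
tcp_rot: [1.0, -0.0, 0.003, -0.0]
contact_force: [-0.3, -2.4, 13.7]
gripper_width: 0.0
```

Request:
{"op": "send_rows", "data": {
  "moves": [
    {"tx":0,"ty":0,"tz":-2.5,"rx":0,"ry":0,"rz":0},
    {"tx":-0.4,"ty":-3,"tz":-2.5,"rx":0,"ry":0,"rz":0},
    {"tx":-0.9,"ty":-6,"tz":-2.5,"rx":0,"ry":0,"rz":0},
    {"tx":-1.3,"ty":-8.7,"tz":-2.5,"rx":0,"ry":0,"rz":0},
    {"tx":-1.3,"ty":-8.7,"tz":-2.0,"rx":0,"ry":0,"rz":0},
    {"tx":-1.3,"ty":-8.7,"tz":-1.4,"rx":0,"ry":0,"rz":0},
    {"tx":-1.3,"ty":-8.7,"tz":-1.1,"rx":0,"ry":0,"rz":0},
    {"tx":-1.3,"ty":-8.7,"tz":-0.8,"rx":0,"ry":0,"rz":0}
  ]
}}

```text
t: 4.37
tcp_pos: [451.9, 189.7, 94.2]
tcp_rot: [1.0, -0.001, -0.0, 0.0]
contact_force: [-2.1, -0.2, 6.5]
gripper_width: 0.2
```

Request:
{"op": "send_rows", "data": {
  "moves": [
    {"tx":0,"ty":0,"tz":0.3,"rx":0,"ry":0,"rz":0},
    {"tx":0,"ty":0,"tz":0.5,"rx":0,"ry":0,"rz":0},
    {"tx":0,"ty":0,"tz":0.6,"rx":0,"ry":0,"rz":0},
    {"tx":0,"ty":0,"tz":0.7,"rx":0,"ry":0,"rz":0},
    {"tx":0,"ty":0,"tz":0.8,"rx":0,"ry":0,"rz":0},
    {"tx":0,"ty":0,"tz":0.8,"rx":0,"ry":0,"rz":0},
    {"tx":0,"ty":0,"tz":0.8,"rx":0,"ry":0,"rz":0}
  ]
}}

```text
t: 4.95
tcp_pos: [451.9, 189.8, 88.2]
tcp_rot: [1.0, -0.001, 0.0, 0.001]
contact_force: [-6.3, -1.6, 23.0]
gripper_width: -0.1
```

Request:
{"op": "send_rows", "data": {
  "moves": [
    {"tx":0,"ty":0,"tz":-2.5,"rx":0,"ry":0,"rz":0},
    {"tx":3,"ty":-0.5,"tz":-2.5,"rx":0,"ry":0,"rz":0},
    {"tx":6,"ty":-1,"tz":-2.5,"rx":0,"ry":0,"rz":0},
    {"tx":8.6,"ty":-1.4,"tz":-2.5,"rx":0,"ry":0,"rz":0},
    {"tx":8.6,"ty":-1.4,"tz":-2.0,"rx":0,"ry":0,"rz":0},
    {"tx":8.6,"ty":-1.4,"tz":-1.4,"rx":0,"ry":0,"rz":0},
    {"tx":8.6,"ty":-1.4,"tz":-1.1,"rx":0,"ry":0,"rz":0},
    {"tx":8.6,"ty":-1.4,"tz":-0.8,"rx":0,"ry":0,"rz":0}
  ]
}}

```text
t: 5.62
tcp_pos: [536.4, 203.4, 93.6]
tcp_rot: [1.0, 0.0, -0.001, 0.001]
contact_force: [-1.8, -2.7, 6.4]
gripper_width: 0.3
```

Request:
{"op": "send_rows", "data": {
  "moves": [
    {"tx":0,"ty":0,"tz":0.3,"rx":0,"ry":0,"rz":0},
    {"tx":0,"ty":0,"tz":0.5,"rx":0,"ry":0,"rz":0},
    {"tx":0,"ty":0,"tz":0.6,"rx":0,"ry":0,"rz":0},
    {"tx":0,"ty":0,"tz":0.7,"rx":0,"ry":0,"rz":0},
    {"tx":0,"ty":0,"tz":0.8,"rx":0,"ry":0,"rz":0},
    {"tx":0,"ty":0,"tz":0.8,"rx":0,"ry":0,"rz":0},
    {"tx":0,"ty":0,"tz":0.8,"rx":0,"ry":0,"rz":0}
  ]
}}

```text
t: 6.2
tcp_pos: [536.6, 203.6, 88.5]
tcp_rot: [1.0, 0.0, -0.0, 0.001]
contact_force: [-6.4, -4.9, 19.5]
gripper_width: -0.1
```

Now d at (551.5,117.5).

Request:
{"op": "send_rows", "data": {
  "moves": [
    {"tx":0,"ty":0,"tz":-2.5,"rx":0,"ry":0,"rz":0},
    {"tx":0.4,"ty":3,"tz":-2.5,"rx":0,"ry":0,"rz":0},
    {"tx":0.9,"ty":6,"tz":-2.5,"rx":0,"ry":0,"rz":0},
    {"tx":1.4,"ty":8.6,"tz":-2.5,"rx":0,"ry":0,"rz":0},
    {"tx":1.4,"ty":8.6,"tz":-2.0,"rx":0,"ry":0,"rz":0},
    {"tx":1.4,"ty":8.6,"tz":-1.4,"rx":0,"ry":0,"rz":0},
    {"tx":1.4,"ty":8.6,"tz":-1.1,"rx":0,"ry":0,"rz":0},
    {"tx":1.4,"ty":8.6,"tz":-0.8,"rx":0,"ry":0,"rz":0}
  ]
}}

```text
t: 6.87
tcp_pos: [550.5, 119.6, 93.8]
tcp_rot: [1.0, 0.001, -0.001, 0.0]
contact_force: [-2.7, -2.7, 6.4]
gripper_width: -0.2
```

Request:
{"op": "send_rows", "data": {
  "moves": [
    {"tx":0,"ty":0,"tz":0.3,"rx":0,"ry":0,"rz":0},
    {"tx":0,"ty":0,"tz":0.5,"rx":0,"ry":0,"rz":0},
    {"tx":0,"ty":0,"tz":0.6,"rx":0,"ry":0,"rz":0},
    {"tx":0,"ty":0,"tz":0.7,"rx":0,"ry":0,"rz":0},
    {"tx":0,"ty":0,"tz":0.8,"rx":0,"ry":0,"rz":0},
    {"tx":0,"ty":0,"tz":0.8,"rx":0,"ry":0,"rz":0},
    {"tx":0,"ty":0,"tz":0.8,"rx":0,"ry":0,"rz":0}
  ]
}}

```text
t: 7.45
tcp_pos: [550.8, 119.7, 88.4]
tcp_rot: [1.0, 0.001, -0.0, 0.001]
contact_force: [-8.2, -3.4, 21.0]
gripper_width: 0.2
```

Request:
{"op": "send_rows", "data": {
  "grip": 0,
  "moves": [
    {"tx":0,"ty":0,"tz":-4,"rx":0,"ry":0,"rz":0},
    {"tx":0,"ty":0,"tz":-8,"rx":0,"ry":0,"rz":0},
    {"tx":0,"ty":0,"tz":-12,"rx":0,"ry":0,"rz":0},
    {"tx":1,"ty":-3,"tz":-14,"rx":0,"ry":0,"rz":0},
    {"tx":2.5,"ty":-6.5,"tz":-14,"rx":0,"ry":0,"rz":0},
    {"tx":4,"ty":-10,"tz":-14,"rx":0,"ry":0,"rz":0},
    {"tx":5.3,"ty":-13.5,"tz":-14,"rx":0,"ry":0,"rz":0},
    {"tx":5.3,"ty":-15.6,"tz":-14,"rx":0,"ry":0,"rz":0}
  ]
}}

```text
t: 8.12
tcp_pos: [604.7, 280.5, 225.9]
tcp_rot: [1.0, 0.002, 0.0, -0.002]
contact_force: [-0.5, -0.4, -0.2]
gripper_width: 85.4
```

Request:
{"op": "send_rows", "data": {
  "moves": [
    {"tx":0,"ty":0,"tz":0,"rx":0,"ry":0,"rz":0},
    {"tx":0,"ty":0,"tz":0,"rx":0,"ry":0,"rz":0}
  ]
}}

```text
t: 8.28
tcp_pos: [602.8, 278.0, 225.3]
tcp_rot: [1.0, 0.003, -0.001, -0.0]
contact_force: [-0.2, -0.6, -1.0]
gripper_width: 85.0
```

Run:
```python
from h import *
m=camera_model("wrist");s=read_state();print(s["t"],s["tcp_pos"],s["tcp_rot"])
im=get_image("wrist");cv2.imwrite("pics/w2.png",im[:,:,::-1])
for a in blobs(im,(3,150,60),(16,255,255),(0,0,640,480),60)[:4]:
    print(a,hit("wrist",a[1],152,m).round(1))
t=get_image("top");cv2.imwrite("pics/t2.png",t[:,:,::-1])
```

```text
8.2833 [602.82529663 278.04827823 225.30418438] [ 9.99995009e-01  3.01036006e-03 -9.09464473e-04 -3.04046696e-04]
(2031, [325.4, 250.0], [304, 221, 45, 58]) [606.1 275.7 152. ]
```

View pics/w2.png

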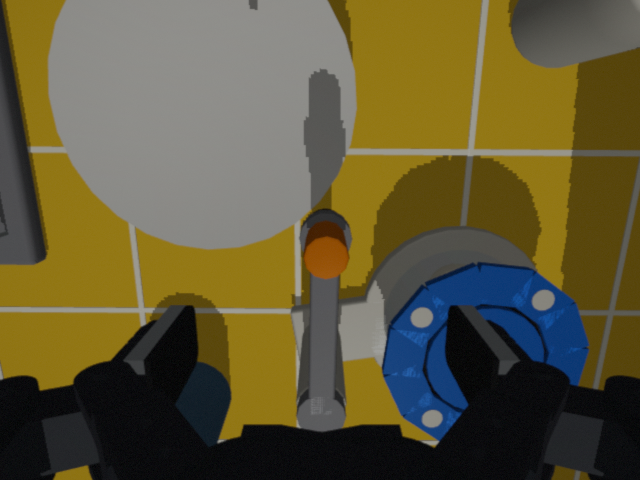

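The wrist view shows the orange knob at (325,250) between the open fingers, at about (606,275.5). I'll descend and grip it.

Request:
{"op": "send_rows", "data": {
  "moves": [
    {"tx":0.3,"ty":0.2,"tz":3,"rx":0,"ry":0,"rz":0},
    {"tx":0.3,"ty":0.2,"tz":6,"rx":0,"ry":0,"rz":0},
    {"tx":0.3,"ty":0.2,"tz":8.5,"rx":0,"ry":0,"rz":0},
    {"tx":0.3,"ty":0.2,"tz":9.1,"rx":0,"ry":0,"rz":0},
    {"tx":0.3,"ty":0.2,"tz":9.1,"rx":0,"ry":0,"rz":0}
  ]
}}

```text
t: 8.8
tcp_pos: [606.6, 270.7, 133.2]
tcp_rot: [1.0, -0.0, -0.002, 0.001]
contact_force: [0.0, -0.1, 0.4]
gripper_width: 85.1
```

Request:
{"op": "send_rows", "data": {
  "grip": 255,
  "moves": [
    {"tx":0,"ty":0,"tz":0,"rx":0,"ry":0,"rz":0},
    {"tx":0,"ty":0,"tz":0,"rx":0,"ry":0,"rz":0},
    {"tx":0,"ty":0,"tz":0,"rx":0,"ry":0,"rz":0},
    {"tx":0,"ty":0,"tz":0,"rx":0,"ry":0,"rz":0},
    {"tx":0,"ty":0,"tz":0,"rx":0,"ry":0,"rz":0},
    {"tx":0,"ty":0,"tz":0,"rx":0,"ry":0,"rz":0}
  ]
}}

```text
t: 9.3
tcp_pos: [608.2, 273.2, 136.7]
tcp_rot: [1.0, 0.0, 0.001, -0.0]
contact_force: [-1.1, -0.7, 4.9]
gripper_width: 22.1
```

Request:
{"op": "send_rows", "data": {
  "moves": [
    {"tx":-0.1,"ty":1.1,"tz":-0.3,"rx":0,"ry":0,"rz":0},
    {"tx":-0.3,"ty":2.2,"tz":-0.3,"rx":0,"ry":0,"rz":0},
    {"tx":-0.5,"ty":3.2,"tz":-0.3,"rx":0,"ry":0,"rz":0},
    {"tx":-0.9,"ty":4.2,"tz":-0.3,"rx":0,"ry":0,"rz":0},
    {"tx":-1.35,"ty":5.2,"tz":-0.3,"rx":0,"ry":0,"rz":0},
    {"tx":-1.9,"ty":6.2,"tz":-0.3,"rx":0,"ry":0,"rz":0},
    {"tx":-2.5,"ty":7.1,"tz":-0.3,"rx":0,"ry":0,"rz":0},
    {"tx":-3.2,"ty":7.9,"tz":-0.3,"rx":0,"ry":0,"rz":0}
  ]
}}

```text
t: 9.97
tcp_pos: [576.9, 192.4, 137.6]
tcp_rot: [1.0, -0.001, 0.001, -0.0]
contact_force: [9.0, 3.1, -9.5]
gripper_width: 21.8
```

Request:
{"op": "send_rows", "data": {
  "moves": [
    {"tx":-0.8,"ty":0.8,"tz":0,"rx":0,"ry":0,"rz":0},
    {"tx":-1.6,"ty":1.5,"tz":0,"rx":0,"ry":0,"rz":0},
    {"tx":-2.5,"ty":2.1,"tz":0,"rx":0,"ry":0,"rz":0},
    {"tx":-3.4,"ty":2.7,"tz":0,"rx":0,"ry":0,"rz":0},
    {"tx":-4.4,"ty":3.1,"tz":0,"rx":0,"ry":0,"rz":0},
    {"tx":-5.4,"ty":3.5,"tz":0,"rx":0,"ry":0,"rz":0},
    {"tx":-6.4,"ty":3.8,"tz":0,"rx":0,"ry":0,"rz":0},
    {"tx":-7.3,"ty":4.0,"tz":0,"rx":0,"ry":0,"rz":0}
  ]
}}

```text
t: 10.63
tcp_pos: [500.9, 154.9, 137.5]
tcp_rot: [1.0, 0.001, -0.001, -0.001]
contact_force: [3.5, 6.2, -9.1]
gripper_width: 22.5
```

Request:
{"op": "send_rows", "data": {
  "moves": [
    {"tx":0,"ty":0,"tz":0,"rx":0,"ry":0,"rz":0},
    {"tx":0,"ty":0,"tz":0,"rx":0,"ry":0,"rz":0}
  ]
}}

```text
t: 10.8
tcp_pos: [500.9, 154.8, 137.5]
tcp_rot: [1.0, 0.001, -0.001, -0.001]
contact_force: [0.9, 5.1, -8.6]
gripper_width: 22.2
```

Request:
{"op": "send_rows", "data": {
  "moves": [
    {"tx":-0.2,"ty":0,"tz":0.2,"rx":0,"ry":0,"rz":0},
    {"tx":-0.4,"ty":0,"tz":0.2,"rx":0,"ry":0,"rz":0},
    {"tx":-0.4,"ty":0,"tz":0.2,"rx":0,"ry":0,"rz":0},
    {"tx":-0.4,"ty":0,"tz":0.2,"rx":0,"ry":0,"rz":0}
  ]
}}

```text
t: 11.13
tcp_pos: [499.9, 154.7, 137.4]
tcp_rot: [1.0, -0.0, 0.002, -0.001]
contact_force: [3.4, 3.7, 3.4]
gripper_width: 22.0
```

Request:
{"op": "send_rows", "data": {
  "grip": 0,
  "moves": [
    {"tx":0.2,"ty":0,"tz":0,"rx":0,"ry":0,"rz":0},
    {"tx":0.2,"ty":0,"tz":0,"rx":0,"ry":0,"rz":0},
    {"tx":0.2,"ty":0,"tz":0,"rx":0,"ry":0,"rz":0},
    {"tx":0.2,"ty":0,"tz":0,"rx":0,"ry":0,"rz":0},
    {"tx":0.2,"ty":0,"tz":-3,"rx":0,"ry":0,"rz":0},
    {"tx":0.2,"ty":0,"tz":-6,"rx":0,"ry":0,"rz":0},
    {"tx":0.2,"ty":0,"tz":-9,"rx":0,"ry":0,"rz":0},
    {"tx":0.2,"ty":0,"tz":-9,"rx":0,"ry":0,"rz":0}
  ]
}}

```text
t: 11.8
tcp_pos: [503.4, 154.7, 231.6]
tcp_rot: [1.0, 0.0, 0.004, -0.001]
contact_force: [0.8, 0.7, 0.6]
gripper_width: 85.6
```

Run:
```python
from h import *
m=camera_model("wrist");s=read_state();print(s["t"],s["tcp_pos"],s["tcp_rot"])
im=get_image("wrist");cv2.imwrite("pics/w3.png",im[:,:,::-1])
for a in blobs(im,(3,150,60),(16,255,255),(0,0,640,480),60)[:3]:
    print(a,hit("wrist",a[1],152,m).round(1))
for a in blobs(im,(0,0,150),(179,80,255),(0,0,640,480),200)[:9]:
    if a[0]<900: print(a,hit("wrist",a[1],90,m).round(1))
```

```text
11.8 [503.4396533  154.67428176 231.64826982] [ 9.99989924e-01  3.02144813e-04  4.39077670e-03 -8.83723455e-04]
(1744, [321.6, 253.8], [301, 226, 42, 56]) [503.4 154.5 152. ]
(633, [155.7, 141.3], [148, 89, 16, 104]) [562.9 264.9  90. ]
(596, [126.0, 211.2], [77, 207, 86, 19]) [515.7 290.3  90. ]
(557, [208.5, 221.3], [202, 199, 14, 47]) [508.6 233.5  90. ]
(411, [6.0, 243.6], [0, 207, 15, 77]) [492.2 378.1  90. ]
(406, [605.7, 210.5], [571, 208, 69, 6]) [516.7 -42.2  90. ]
```

View pics/w3.png

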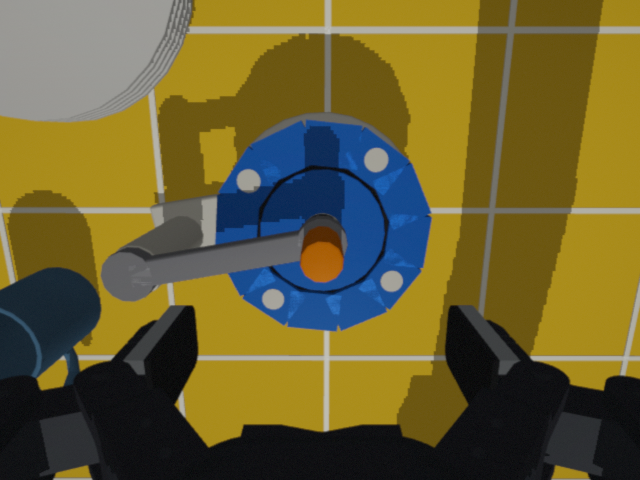

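The wrist view shows the knob at (322,254) over the lid's centre, at (503,154.5), 2 mm from the valve. The rim is flush. Next is the stick.

Request:
{"op": "send_rows", "data": {
  "moves": [
    {"tx":1,"ty":3.9,"tz":0,"rx":0,"ry":0,"rz":0},
    {"tx":2,"ty":7.8,"tz":0,"rx":0,"ry":0,"rz":0},
    {"tx":3,"ty":11.7,"tz":0,"rx":0,"ry":0,"rz":0},
    {"tx":4,"ty":15.6,"tz":0,"rx":0,"ry":0,"rz":0},
    {"tx":5,"ty":19.5,"tz":0,"rx":0,"ry":0,"rz":0},
    {"tx":6,"ty":23.4,"tz":0,"rx":0,"ry":0,"rz":0},
    {"tx":7,"ty":27.3,"tz":0,"rx":0,"ry":0,"rz":0},
    {"tx":8,"ty":31,"tz":0,"rx":0,"ry":0,"rz":0}
  ]
}}

```text
t: 12.52
tcp_pos: [579.8, -158.9, 224.7]
tcp_rot: [1.0, -0.0, -0.001, 0.0]
contact_force: [0.4, 0.0, 0.6]
gripper_width: 85.0
```

Request:
{"op": "send_rows", "data": {
  "moves": [
    {"tx":1.5,"ty":3.1,"tz":0,"rx":0,"ry":0,"rz":0},
    {"tx":1.5,"ty":3.1,"tz":0,"rx":0,"ry":0,"rz":0},
    {"tx":1.5,"ty":3.1,"tz":0,"rx":0,"ry":0,"rz":0},
    {"tx":1.5,"ty":3.1,"tz":0,"rx":0,"ry":0,"rz":0}
  ]
}}

```text
t: 12.85
tcp_pos: [594.9, -186.3, 224.8]
tcp_rot: [1.0, 0.001, -0.001, -0.001]
contact_force: [-0.3, -0.0, -0.8]
gripper_width: 85.1
```

Run:
```python
from h import *
m=camera_model("wrist");s=read_state();print(s["t"],s["tcp_pos"],s["tcp_rot"])
im=get_image("wrist");cv2.imwrite("pics/w4.png",im[:,:,::-1])
B=(180,100,460,400)
for a in blobs(im,(45,90,40),(85,255,255),B,40)[:2]: print("g",a,hit("wrist",a[1],51,m).round(1))
for a in blobs(im,(0,150,50),(6,255,255),B,40)[:2]: print("r",a,hit("wrist",a[1],51,m).round(1))
for a in blobs(im,(0,0,0),(179,255,60),B,100)[:3]: print("k",a,hit("wrist",a[1],125,m).round(1))
```

```text
12.85 [ 594.90142776 -186.30223576  224.75331018] [ 9.99998616e-01  5.47989234e-04 -1.39661950e-03 -7.19679686e-04]
g (325, [264.6, 216.5], [255, 207, 20, 20]) [ 595.1 -142.4   51. ]
r (286, [378.5, 211.2], [369, 202, 20, 20]) [ 599.5 -230.4   51. ]
k (3251, [321.4, 219.6], [294, 173, 56, 88]) [ 609.  -186.4  125. ]
k (1248, [187.3, 343.5], [180, 305, 18, 90]) [526.9 -99.9 125. ]
k (906, [453.3, 341.7], [445, 306, 15, 81]) [ 528.6 -271.7  125. ]
```

View pics/w4.png

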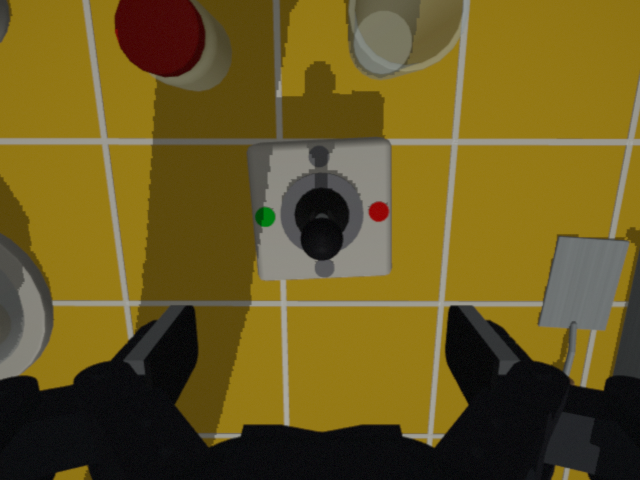

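The wrist view shows the ball at (322,239), green at (265,216) and red at (378,211). That puts the stick at (597,-186.5) as expected. I'll descend and grip the ball.

Request:
{"op": "send_rows", "data": {
  "moves": [
    {"tx":0.2,"ty":0,"tz":3.5,"rx":0,"ry":0,"rz":0},
    {"tx":0.2,"ty":0,"tz":7,"rx":0,"ry":0,"rz":0},
    {"tx":0.2,"ty":0,"tz":10,"rx":0,"ry":0,"rz":0},
    {"tx":0.2,"ty":0,"tz":11.2,"rx":0,"ry":0,"rz":0},
    {"tx":0.2,"ty":0,"tz":11.2,"rx":0,"ry":0,"rz":0},
    {"tx":0.2,"ty":0,"tz":11.2,"rx":0,"ry":0,"rz":0}
  ]
}}

```text
t: 13.4
tcp_pos: [598.2, -186.2, 114.8]
tcp_rot: [1.0, 0.001, -0.0, -0.0]
contact_force: [-0.2, -0.5, 0.7]
gripper_width: 85.3
```

Request:
{"op": "send_rows", "data": {
  "grip": 255,
  "moves": [
    {"tx":0,"ty":0,"tz":0,"rx":0,"ry":0,"rz":0},
    {"tx":0,"ty":0,"tz":0,"rx":0,"ry":0,"rz":0},
    {"tx":0,"ty":0,"tz":0,"rx":0,"ry":0,"rz":0},
    {"tx":0,"ty":0,"tz":0,"rx":0,"ry":0,"rz":0},
    {"tx":0,"ty":0,"tz":0,"rx":0,"ry":0,"rz":0},
    {"tx":0,"ty":0,"tz":0,"rx":0,"ry":0,"rz":0}
  ]
}}

```text
t: 13.9
tcp_pos: [598.6, -187.5, 115.4]
tcp_rot: [1.0, 0.0, 0.001, 0.0]
contact_force: [-0.0, 0.2, 4.6]
gripper_width: 22.6
```

Request:
{"op": "send_rows", "data": {
  "moves": [
    {"tx":0,"ty":-0.5,"tz":0,"rx":0,"ry":0,"rz":0},
    {"tx":0,"ty":-1.0,"tz":0.1,"rx":0,"ry":0,"rz":0},
    {"tx":-0.1,"ty":-1.5,"tz":0.2,"rx":0,"ry":0,"rz":0},
    {"tx":-0.1,"ty":-2.0,"tz":0.3,"rx":0,"ry":0,"rz":0},
    {"tx":-0.1,"ty":-2.6,"tz":0.5,"rx":0,"ry":0,"rz":0},
    {"tx":-0.1,"ty":-2.6,"tz":0.5,"rx":0,"ry":0,"rz":0}
  ]
}}

```text
t: 14.4
tcp_pos: [597.6, -164.6, 110.4]
tcp_rot: [1.0, -0.0, 0.001, 0.003]
contact_force: [0.5, -7.2, 4.3]
gripper_width: 22.5
```

Run:
```python
from h import *
m=camera_model("wrist");s=read_state();print(s["t"],s["tcp_pos"],s["contact_force"])
im=get_image("wrist");a=cv2.resize(im,(400,300)); b=cv2.resize(get_image("scene")[240:345,220:360],(400,300),interpolation=cv2.INTER_CUBIC)
cv2.imwrite("pics/w5.png",np.hstack([a,b])[:,:,::-1])
```

```text
14.4 [ 597.56894168 -164.55325361  110.43991781] [ 0.51340019 -7.20970588  4.30470259]
```

View pics/w5.png

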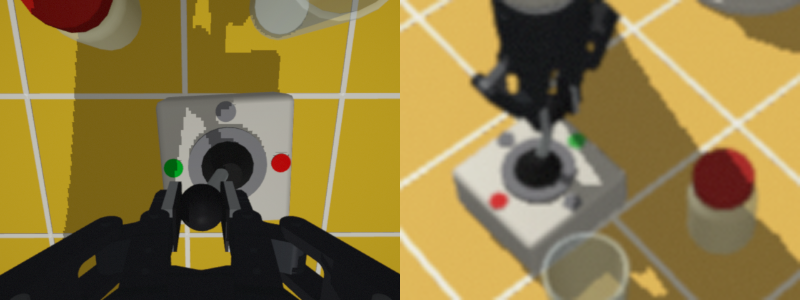

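The left image shows the ball held between the fingers and tipped towards green. The scene crop on the right agrees. I'll go slightly further and hold.

Request:
{"op": "send_rows", "data": {
  "moves": [
    {"tx":0,"ty":-0.3,"tz":0.1,"rx":0,"ry":0,"rz":0},
    {"tx":0,"ty":-0.3,"tz":0.1,"rx":0,"ry":0,"rz":0},
    {"tx":0,"ty":-0.3,"tz":0.1,"rx":0,"ry":0,"rz":0},
    {"tx":0,"ty":-0.3,"tz":0.1,"rx":0,"ry":0,"rz":0},
    {"tx":0,"ty":-0.3,"tz":0.1,"rx":0,"ry":0,"rz":0},
    {"tx":0,"ty":-0.3,"tz":0.1,"rx":0,"ry":0,"rz":0},
    {"tx":0,"ty":-0.3,"tz":0.1,"rx":0,"ry":0,"rz":0},
    {"tx":0,"ty":-0.3,"tz":0.1,"rx":0,"ry":0,"rz":0}
  ]
}}

```text
t: 15.17
tcp_pos: [598.0, -163.4, 110.0]
tcp_rot: [1.0, -0.001, 0.002, 0.003]
contact_force: [-0.7, -8.8, 7.1]
gripper_width: 22.4
```

Request:
{"op": "send_rows", "data": {
  "moves": [
    {"tx":0,"ty":0,"tz":0,"rx":0,"ry":0,"rz":0},
    {"tx":0,"ty":0,"tz":0,"rx":0,"ry":0,"rz":0},
    {"tx":0,"ty":0,"tz":0,"rx":0,"ry":0,"rz":0},
    {"tx":0,"ty":0,"tz":0,"rx":0,"ry":0,"rz":0},
    {"tx":0,"ty":0,"tz":0,"rx":0,"ry":0,"rz":0},
    {"tx":0,"ty":0,"tz":0,"rx":0,"ry":0,"rz":0},
    {"tx":0,"ty":0,"tz":0,"rx":0,"ry":0,"rz":0},
    {"tx":0,"ty":0,"tz":0,"rx":0,"ry":0,"rz":0}
  ]
}}

```text
t: 15.83
tcp_pos: [598.0, -163.4, 110.0]
tcp_rot: [1.0, -0.001, 0.002, 0.003]
contact_force: [-0.0, -8.7, 7.4]
gripper_width: 22.5
```

Request:
{"op": "send_rows", "data": {
  "moves": [
    {"tx":0,"ty":0,"tz":0,"rx":0,"ry":0,"rz":0},
    {"tx":0,"ty":0,"tz":0,"rx":0,"ry":0,"rz":0},
    {"tx":0,"ty":0,"tz":0,"rx":0,"ry":0,"rz":0},
    {"tx":0,"ty":0,"tz":0,"rx":0,"ry":0,"rz":0},
    {"tx":0,"ty":0,"tz":0,"rx":0,"ry":0,"rz":0},
    {"tx":0,"ty":0,"tz":0,"rx":0,"ry":0,"rz":0},
    {"tx":0,"ty":0,"tz":0,"rx":0,"ry":0,"rz":0},
    {"tx":0,"ty":0,"tz":0,"rx":0,"ry":0,"rz":0}
  ]
}}

```text
t: 16.5
tcp_pos: [598.0, -163.3, 110.0]
tcp_rot: [1.0, -0.001, 0.002, 0.003]
contact_force: [0.2, -9.7, 6.5]
gripper_width: 22.3
```

Request:
{"op": "send_rows", "data": {
  "moves": [
    {"tx":0,"ty":0,"tz":0,"rx":0,"ry":0,"rz":0},
    {"tx":0,"ty":0,"tz":0,"rx":0,"ry":0,"rz":0},
    {"tx":0,"ty":0,"tz":0,"rx":0,"ry":0,"rz":0},
    {"tx":0,"ty":0,"tz":0,"rx":0,"ry":0,"rz":0},
    {"tx":0,"ty":0,"tz":0,"rx":0,"ry":0,"rz":0},
    {"tx":0,"ty":0,"tz":0,"rx":0,"ry":0,"rz":0},
    {"tx":0,"ty":0,"tz":0,"rx":0,"ry":0,"rz":0},
    {"tx":0,"ty":0,"tz":0,"rx":0,"ry":0,"rz":0}
  ]
}}

```text
t: 17.17
tcp_pos: [598.0, -163.4, 110.0]
tcp_rot: [1.0, -0.001, 0.002, 0.003]
contact_force: [0.3, -8.1, 6.4]
gripper_width: 22.5
```

Run:
```python
from h import *
m=camera_model("wrist");im=get_image("wrist");g=cv2.cvtColor(im,cv2.COLOR_RGB2GRAY)
c=cv2.HoughCircles(cv2.medianBlur(g,5)[280:390,260:390],cv2.HOUGH_GRADIENT,1,60,param1=60,param2=12,minRadius=24,maxRadius=45)
print(c)
for uv in((323,333),)+tuple((x+260,y+280) for x,y,r in (c[0] if c is not None else [])): print(uv,hit("wrist",uv,121,m).round(1))
for u in ((340,290),):print(hit("wrist",u,90,m))
```

```text
[[[63.5 57.5 43.3]]]
(323, 333) [ 596.1 -164.   121. ]
(np.float32(323.5), np.float32(337.5)) [ 594.4 -164.2  121. ]
[ 599.70446763 -171.45338017   90.        ]
```

The ball is 22 mm over, about 0.30 rad, with no sideways tilt. I'll bring it back upright gently and release.

Request:
{"op": "send_rows", "data": {
  "moves": [
    {"tx":0,"ty":0.6,"tz":-0.2,"rx":0,"ry":0,"rz":0},
    {"tx":0,"ty":1.2,"tz":-0.3,"rx":0,"ry":0,"rz":0},
    {"tx":0,"ty":1.8,"tz":-0.4,"rx":0,"ry":0,"rz":0},
    {"tx":0,"ty":2.3,"tz":-0.5,"rx":0,"ry":0,"rz":0},
    {"tx":0,"ty":2.6,"tz":-0.6,"rx":0,"ry":0,"rz":0},
    {"tx":0,"ty":2.8,"tz":-0.6,"rx":0,"ry":0,"rz":0},
    {"tx":0,"ty":2.8,"tz":-0.6,"rx":0,"ry":0,"rz":0},
    {"tx":0,"ty":2.8,"tz":-0.6,"rx":0,"ry":0,"rz":0}
  ]
}}

```text
t: 17.88
tcp_pos: [598.2, -180.3, 115.1]
tcp_rot: [1.0, 0.002, 0.001, -0.003]
contact_force: [0.3, 8.8, 8.2]
gripper_width: 22.6
```

Request:
{"op": "send_rows", "data": {
  "grip": 0,
  "moves": [
    {"tx":0,"ty":0,"tz":0,"rx":0,"ry":0,"rz":0},
    {"tx":0,"ty":0,"tz":0,"rx":0,"ry":0,"rz":0},
    {"tx":0,"ty":0,"tz":0,"rx":0,"ry":0,"rz":0},
    {"tx":0,"ty":0,"tz":0,"rx":0,"ry":0,"rz":0},
    {"tx":0,"ty":0,"tz":0,"rx":0,"ry":0,"rz":0},
    {"tx":0,"ty":0,"tz":-3,"rx":0,"ry":0,"rz":0},
    {"tx":0,"ty":0,"tz":-7,"rx":0,"ry":0,"rz":0},
    {"tx":0,"ty":0,"tz":-11,"rx":0,"ry":0,"rz":0}
  ]
}}

```text
t: 18.55
tcp_pos: [595.8, -186.4, 224.2]
tcp_rot: [1.0, 0.0, -0.002, -0.001]
contact_force: [1.6, -1.1, -0.3]
gripper_width: 85.7
```

Request:
{"op": "send_rows", "data": {
  "moves": [
    {"tx":-1,"ty":-3.9,"tz":0,"rx":0,"ry":0,"rz":0},
    {"tx":-2,"ty":-7.8,"tz":0,"rx":0,"ry":0,"rz":0},
    {"tx":-3,"ty":-11.7,"tz":0,"rx":0,"ry":0,"rz":0},
    {"tx":-4,"ty":-15.6,"tz":0,"rx":0,"ry":0,"rz":0},
    {"tx":-5,"ty":-19.5,"tz":0,"rx":0,"ry":0,"rz":0},
    {"tx":-6,"ty":-23.4,"tz":0,"rx":0,"ry":0,"rz":0},
    {"tx":-7,"ty":-27.3,"tz":0,"rx":0,"ry":0,"rz":0},
    {"tx":-8,"ty":-31,"tz":0,"rx":0,"ry":0,"rz":0}
  ]
}}

```text
t: 19.22
tcp_pos: [515.8, 125.3, 224.4]
tcp_rot: [1.0, 0.0, 0.0, 0.0]
contact_force: [-0.3, -0.3, 0.5]
gripper_width: 85.5
```

Request:
{"op": "send_rows", "data": {
  "moves": [
    {"tx":-1.4,"ty":-3.1,"tz":0,"rx":0,"ry":0,"rz":0},
    {"tx":-1.4,"ty":-3.1,"tz":0,"rx":0,"ry":0,"rz":0},
    {"tx":-1.4,"ty":-3.1,"tz":0,"rx":0,"ry":0,"rz":0}
  ]
}}

```text
t: 19.47
tcp_pos: [501.8, 156.5, 224.4]
tcp_rot: [1.0, 0.002, 0.0, -0.0]
contact_force: [0.8, -0.0, -0.9]
gripper_width: 85.1
```

Run:
```python
from h import *
m=camera_model("wrist");s=read_state();print(s["t"],s["tcp_pos"],s["tcp_rot"])
im=get_image("wrist");t=get_image("top")
for a in blobs(im,(3,150,60),(16,255,255),(0,0,640,480),60)[:3]:
    print(a,hit("wrist",a[1],152,m).round(1))
cv2.imwrite("pics/w6.png",np.hstack([cv2.resize(im,(400,300)),cv2.resize(t[180:300,330:490],(400,300))])[:,:,::-1])
```

```text
19.4667 [501.79461153 156.54435511 224.37608418] [ 9.99996948e-01  2.46982609e-03  1.14776142e-05 -5.90033270e-05]
(1874, [324.7, 253.6], [303, 225, 45, 58]) [503.4 154.6 152. ]
```

View pics/w6.png

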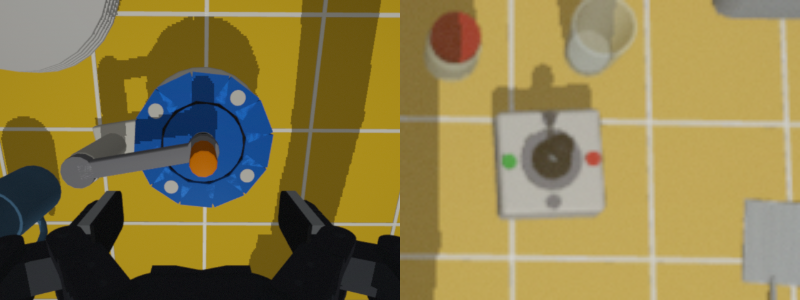

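The stick stands upright, with the ball centred in the top crop. The knob is still at (503,154.6). I'll grip it and swing back.

Request:
{"op": "send_rows", "data": {
  "moves": [
    {"tx":0.1,"ty":0.1,"tz":3.5,"rx":0,"ry":0,"rz":0},
    {"tx":0.1,"ty":0.1,"tz":7,"rx":0,"ry":0,"rz":0},
    {"tx":0.1,"ty":0.1,"tz":8.7,"rx":0,"ry":0,"rz":0},
    {"tx":0.1,"ty":0.1,"tz":8.7,"rx":0,"ry":0,"rz":0},
    {"tx":0.1,"ty":0.1,"tz":8.7,"rx":0,"ry":0,"rz":0}
  ]
}}

```text
t: 19.98
tcp_pos: [503.9, 152.1, 136.7]
tcp_rot: [1.0, -0.001, -0.001, 0.0]
contact_force: [0.2, -0.4, 0.9]
gripper_width: 85.5
```

Request:
{"op": "send_rows", "data": {
  "grip": 255,
  "moves": [
    {"tx":0,"ty":0,"tz":0,"rx":0,"ry":0,"rz":0},
    {"tx":0,"ty":0,"tz":0,"rx":0,"ry":0,"rz":0},
    {"tx":0,"ty":0,"tz":0,"rx":0,"ry":0,"rz":0},
    {"tx":0,"ty":0,"tz":0,"rx":0,"ry":0,"rz":0},
    {"tx":0,"ty":0,"tz":0,"rx":0,"ry":0,"rz":0},
    {"tx":0,"ty":0,"tz":0,"rx":0,"ry":0,"rz":0}
  ]
}}

```text
t: 20.48
tcp_pos: [504.2, 154.7, 138.3]
tcp_rot: [1.0, 0.001, 0.001, -0.001]
contact_force: [-0.0, 1.6, 4.9]
gripper_width: 22.2
```

Request:
{"op": "send_rows", "data": {
  "moves": [
    {"tx":1.0,"ty":-0.2,"tz":0,"rx":0,"ry":0,"rz":0},
    {"tx":1.9,"ty":-0.5,"tz":0,"rx":0,"ry":0,"rz":0},
    {"tx":2.9,"ty":-0.8,"tz":0,"rx":0,"ry":0,"rz":0},
    {"tx":3.9,"ty":-1.3,"tz":0,"rx":0,"ry":0,"rz":0},
    {"tx":4.8,"ty":-1.9,"tz":0,"rx":0,"ry":0,"rz":0},
    {"tx":5.7,"ty":-2.5,"tz":0,"rx":0,"ry":0,"rz":0},
    {"tx":6.6,"ty":-3.2,"tz":0,"rx":0,"ry":0,"rz":0},
    {"tx":7.3,"ty":-4.0,"tz":0,"rx":0,"ry":0,"rz":0}
  ]
}}

```text
t: 21.15
tcp_pos: [579.0, 190.6, 138.3]
tcp_rot: [1.0, -0.0, 0.001, 0.002]
contact_force: [3.3, -5.9, 3.0]
gripper_width: 22.1
```

Request:
{"op": "send_rows", "data": {
  "moves": [
    {"tx":0.7,"ty":-0.8,"tz":0,"rx":0,"ry":0,"rz":0},
    {"tx":1.3,"ty":-1.7,"tz":0,"rx":0,"ry":0,"rz":0},
    {"tx":1.9,"ty":-2.7,"tz":0,"rx":0,"ry":0,"rz":0},
    {"tx":2.3,"ty":-3.7,"tz":0,"rx":0,"ry":0,"rz":0},
    {"tx":2.6,"ty":-4.7,"tz":0,"rx":0,"ry":0,"rz":0},
    {"tx":2.6,"ty":-4.7,"tz":0,"rx":0,"ry":0,"rz":0},
    {"tx":2.6,"ty":-4.7,"tz":0,"rx":0,"ry":0,"rz":0}
  ]
}}

```text
t: 21.73
tcp_pos: [612.3, 235.9, 138.8]
tcp_rot: [1.0, -0.002, 0.008, 0.001]
contact_force: [20.0, -5.2, -5.0]
gripper_width: 19.7
```

Request:
{"op": "send_rows", "data": {
  "grip": 0,
  "moves": [
    {"tx":-0.5,"ty":0,"tz":0,"rx":0,"ry":0,"rz":0},
    {"tx":-0.8,"ty":0,"tz":0,"rx":0,"ry":0,"rz":0},
    {"tx":-0.8,"ty":0,"tz":0,"rx":0,"ry":0,"rz":0},
    {"tx":-0.8,"ty":0,"tz":0,"rx":0,"ry":0,"rz":0},
    {"tx":-0.8,"ty":0,"tz":-3,"rx":0,"ry":0,"rz":0},
    {"tx":-0.8,"ty":0,"tz":-7,"rx":0,"ry":0,"rz":0},
    {"tx":-0.8,"ty":0,"tz":-11,"rx":0,"ry":0,"rz":0},
    {"tx":-0.8,"ty":0,"tz":-12,"rx":0,"ry":0,"rz":0}
  ]
}}

```text
t: 22.4
tcp_pos: [596.9, 242.9, 264.4]
tcp_rot: [1.0, 0.001, 0.005, -0.002]
contact_force: [0.4, 0.6, 0.4]
gripper_width: 85.3
```

Request:
{"op": "send_rows", "data": {
  "moves": [
    {"tx":-3,"ty":2,"tz":0,"rx":0,"ry":0,"rz":0},
    {"tx":-6,"ty":4,"tz":0,"rx":0,"ry":0,"rz":0},
    {"tx":-9,"ty":6,"tz":0,"rx":0,"ry":0,"rz":0},
    {"tx":-9,"ty":6,"tz":0,"rx":0,"ry":0,"rz":0},
    {"tx":-9,"ty":6,"tz":0,"rx":0,"ry":0,"rz":0}
  ]
}}

```text
t: 22.82
tcp_pos: [503.5, 179.8, 257.6]
tcp_rot: [1.0, 0.0, 0.0, 0.001]
contact_force: [-0.1, 0.7, 1.1]
gripper_width: 85.5
```

Run:
```python
from h import *
m=camera_model("wrist");s=read_state();print(s["t"],s["tcp_pos"],s["contact_force"])
im=get_image("wrist");t=get_image("top")
for a in blobs(im,(3,150,60),(16,255,255),(0,0,640,480),60)[:3]:
    print(a,hit("wrist",a[1],152,m).round(1))
cv2.imwrite("pics/w7.png",np.hstack([cv2.resize(im,(400,300)),cv2.resize(t,(400,300))])[:,:,::-1])
```

```text
22.8167 [503.52609153 179.83526496 257.63535529] [-0.14648865  0.69583411  1.09734135]
(2012, [221.1, 76.3], [195, 51, 54, 50]) [598.2 235.4 152. ]
```

View pics/w7.png

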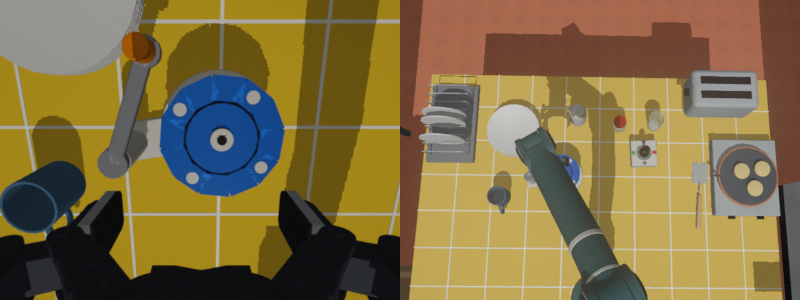

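The knob is at (598,235), 127 mm from the valve. The rim is flush, the stick is upright and the other objects have not moved.

```bash
python3 -c "
from workcell import *
print(job_done())"
```

```text
the job is handed in; nothing more can be done
None
```

The job is handed in, at about 23 s of the 72 s allowed. `job_done` gives no verdict, so these are my own checks.

- **Rim:** I pressed all four dots until the tool met the hard stop, with 14–23 N at a tool height of 88–89 mm. The wrist pictures afterwards show the rim flush.
- **Nozzle over the valve:** I gripped the knob and swung it in. It measured about 2 mm from the valve, both before and after I moved the stick.
- **Stick:** I gripped the ball and tipped it towards green, to about 0.30 rad by camera with no visible sideways tilt. I held it there about 2.7 s, brought it back upright while still gripped, then released it. It stands upright in the top view.
- **Swing clear:** The knob ended about 127 mm from the valve. The gripper is open and raised clear, with no contact force.
- **Other objects:** They look unmoved in the final top view. I judged this by eye and did not measure it.

**Mismatches:**
- The tool lagged its commanded position while holding the stick: it moved 23 mm where 29 mm was commanded.
- The fingers slipped about 12 mm along the knob at the end of the swing back, with about 20 N of side force. I saw no effect on the result.

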